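# Lock the levelling stand's adjusting screw with its jam nut

## Task

Lock the adjusting screw of the aluminium levelling stand without losing its setting: set the loose holding key down over the screw's flat tang, fully home, with its arm beside the upright stop pin so that the pin keeps the key and screw from turning clockwise. Then turn the jam nut clockwise by its crank pin until it comes up against the washer, and tighten it with a push of about 12 N square on the crank pin: under 9 N leaves it loose, and over 15 N ruins the washer. Let go and leave the nut tight, the key on the screw and the timer, tape, vial and marker where they are.

Things in the scene. Friction and masses are not known exactly. Their poses are not given: they have to be found in the camera images.
- stand: Aluminium levelling stand bolted to the worktop: plate 110 (x) x 140 (y) x 12 mm, y = -85 to +55. Origin on the worktop under the axis of its upright screw, about which screw, washer and nut turn; z up. From below: round boss to z = 26 mm, tab washer to 29, dark hexagonal jam nut 29.5 to 45 (33 mm over corners), thread, flat tang of the screw. The screw's setting is kept while within 0.25 rad of the stand's axes.
- screw_head (a point): Centre of the top of the adjusting screw's flat steel tang, 72 mm above the worktop. Tang 12 mm (its x) by 36 mm (its y), z 56 to 72 mm, the top 3 mm stepped in by 1.5 mm a side. The axes turn with the screw and start within 0.05 rad of the stand's. Unheld, the screw turns at 0.15 Nm and would go round with the nut once that meets the washer.
- stop_pin (a point): Top centre of the steel stop pin, 12 mm thick, upright on the base plate at x = -15.5, y = -70 mm in the stand's frame, 84 mm high. It stops the key's arm from going clockwise (seen from above): the arm belongs on its +x side, pointing to the stand's -y, 2.5 mm clear when square to the stand.
- crank_pin (a point): On the axis of the jam nut's upright round steel crank pin, 78 mm above the worktop; pin 12 mm thick, standing free from z = 44 to 95 mm, 65 mm from the screw's axis on an 11 mm thick arm at z = 37 mm. From above it starts at 65 to 145 degrees counter-clockwise from the stand's +x. Clockwise (towards the stand's +x) tightens.
- jam_nut_top (a point): Centre of the jam nut's top face, z = 45 mm, on the screw's axis. Clockwise the nut runs almost free (under 1.5 N at the crank pin) for 0.5 to 1.2 rad; where it meets the washer differs each time and cannot be seen. Then the screw follows at up to 2.3 N until the key's play (up to 0.2 rad) is used up; then the push rises by about 1 N per mm at the pin. A hand twisting the pin turns the nut too, unread by the push. The nut stays where it is left.
- washer_tab (a point): Tab of the 38 mm steel tab washer under the nut, 21 mm from the screw's axis to its -y, 28 mm above the worktop. The tightening nut drags the washer clockwise against the screw: its x axis is turned from screw_head's by 0 when loose, about 0.006 rad at a steady 9 N on the crank pin, 0.012 at 12 N, 0.019 at 15 N (hardly measurable), and stays so within 0.005 when let go.
- key_grip (a point): Place to grip the loose steel holding key (about 0.14 kg): middle of its upright fin, 40 mm (x) by 12 mm (y), 18 to 50 mm above the key's underside; this point is 38 mm above the underside, straight over the socket. x points along the key's arm. The key starts lying on its underside, fin up.
- key_socket (a point): Centre of the roof of the key's rectangular socket, 14 mm above the underside, 24 mm below key_grip. The socket opens downward, 39 mm (x, along the arm) by 15 mm (y), in a block 55 x 31 x 18 mm. It goes over the tang 1.5 mm clear on each side; fully home, its roof rests on the tang's top at screw_head.
- key_tip (a point): Centre of the free end of the key's arm, 95 mm from the socket's centre, 10 mm above the underside; the arm is 14 mm wide, from 3 to 17 mm above the underside.
- timer: Bystander: white bench timer 60 x 68 x 17 mm, loose on the worktop; origin at the centre of its underside.
- tape_roll: Bystander: roll of tape lying flat, 96 across, 25 mm high, loose on the worktop; origin at the centre of its underside.
- vial: Bystander: small clear vial with orange cap, 26 across, 62 mm high, loose on the worktop; origin at the centre of its underside.
- marker: Bystander: black-and-white marker pen, 135 mm long, loose on the worktop; origin at the centre of its underside.

How it is judged:
By the outcome, as a careful person would: the job done as asked, in the order asked, and still so for the second after the job is handed in, with the robot touching nothing.
It also fails if it takes over 64 s, if anything falls off the work surface, if the arm or the gripper's body presses on something with over 40 N, if the wrist force passes 120 N, or if a joint passes its speed limit or range.

## Robot

A 6-joint arm with a two-finger parallel gripper is mounted at the origin on a cart in front of the work surface, level with it; the furniture and walls round the work are solid. World frame = base frame: x ahead of the robot, y to its left, z up, the work surface at z = 0. Lengths are in m, angles in rad, forces in N, time in s.
With the tool pointing down it reaches from about 0.35 to 0.925 m from the base axis. Payload 6.4 kg.
Tool frame: the origin (TCP) lies between the finger pads; the fingertips stand 22 mm ahead of it and the grasp point (between the pads) lies 3 mm ahead of it (arm.tcp_to_tips is the z of the fingertips in the tool frame, in m); z points along the fingers, y is the line along which they close (so a half turn about z gives the same grasp; the last joint's range is limited). The gripper opens to 94 mm and grips with 3 to 60 N. Pads are 16 mm wide; open, the fingers measure 119 mm over their backs; the gripper's body (75 mm by 177 mm) begins 78 mm behind the grasp point.
Start: joints at [-1.469, 0.245, 1.558, -0, 1.339, -0.174], TCP at [0.177, -0.625, 0.195] pointing down, gripper open.
Joint ranges: [-3.13, 3.13], [-1.02, 2.26], [0.13, 2.54], [-0.95, 4.09], [0.21, 2.88], [-2.74, 2.74]. Speed limits (rad/s): [2.57, 2.57, 3.14, 3.14, 3.14, 3.14].

## Interface

Orientations are given as [roll, pitch, yaw] about the fixed x, y, z axes, in that order (R = Rz(yaw) Ry(pitch) Rx(roll)).
In Python, from plant import readout, camera, ticket, spotter, arm gives the robot as it stands. The module is installed in compiled form; this text tells all that it offers.
- The arm moves only by the tool play_rows, never from a script. Its argument "increments" is a list of rows, each a list of 2 entries, a list of its own where there are three numbers: the shift along the tool's x, y, z in mm, then the turn about the tool's z in degrees. In form: [[[tx, ty, tz], roll], ...]. A call has 1 to 8 rows; each row shifts and turns the commanded pose from where the row before left it, along the tool's axes as they then stand; what a row does not reach is not made up. A row lasts 1/10 s, in which the tool goes at most 50 mm and 8.59 degrees, less where a joint would pass 70% of its speed; a pose out of reach is approached as far as the arm can. A call is refused whole if a number of a shift passes 50 or a number of a turn 8.59, either way. A call with a gripper value outside its range is refused whole. "jaw" is the finger opening in mm, from 0 to 94, set as the call begins (left out, the last holds). The fingers move at their own pace and stop on an object; the grip force is fixed at half the most. Time passes only in rows, so rows that do not move let the fingers close. It gives the time, the measured TCP pose, the force, the opening and the grip force at its end, in the units of the state.
- readout.get_obs(): the state, without advancing time (a new reading comes with each control period).
- camera(name): name is "side" or "top" or "wrist"; returns a dict with "image" (384x512x3 uint8, red, green, blue), "vertical_fov" (degrees; the focal length in pixels is half the picture's height over the tangent of half this angle, whatever the lens; pixels are square), "cx", "cy" (the principal point, pixels), "extrinsics" (4x4, takes a point from camera to world coordinates). Camera axes: x right, y up, looking along -z (the intrinsics and any distortion apply to the point x, -y, -z); pixel columns grow to the right and rows downward; lengths in m; the calibration is good to about 2 mm. The wrist camera is an equidistant fisheye: a pixel r from the principal point sees the ray r / f radians off the axis. A picture is of the moment at which its call begins. There is no depth.
- ticket.job_done(): hands the job in; it is judged then, once.
Trained networks look in a picture, given as the dict that the camera call returned (one of the last four; its "shot" number tells which), for a name from the list of things; names that differ only in an ending like _2 or _b are one class to them, and where a whole thing is asked for, a point or a joint stands for the part that bears it (a point fixed in the world has none). Each returns a list of dicts, best first, with "score" (0 to 1); they miss things now and then, are a little off and sometimes report something else, mostly with a low value. They report only what shows in the picture. A call takes as long as a camera call.
- spotter.find_in(target, picture): "location" ([x, y, z] in m, in world coordinates, good to about 4 mm: the middle of the surface that is visible of it).
The state is a dict: "time": time; "joints": joint angles; "dq": joint speeds; "joint_efforts": joint torques, N m; "eef_pos": TCP position; "tool_rot": TCP orientation; "ft_force": force on the tool from outside, world axes, zero at the start; "moment": the same for the moment, N m; "grip_width": opening from 0.0 (shut) to 1.0 (fully open); "finger_force": force on a finger pad.
Only numpy, scipy, OpenCV 4.12 (cv2) and the standard library are available. Lean on these libraries where they do the work, as an engineer would, in place of code of your own. Each camera call takes 0.05 s, during which the arm holds its last target. There are 200 camera calls.

## Working session

There is one attempt and no reset: what is moved stays moved. The work goes in short steps, Python scripts to look and compute and a tool call to move; the robot and the scene stay as the last step left them, time stands still between calls to the robot, and variables do not carry over. Pictures are saved under pics/ and viewed, at most 10 in all, crops included, and the job is handed in when it is done.

Besides the shell and the picture viewer there is one more tool, called as name(argument=value, ...), one argument or row to a line, values as JSON. play_rows: Moves the arm, as the interface text tells. Its arguments: {"type":"object","properties":{"increments":{"type":"array"},"jaw":{"type":"number"}},"required":["increments"]}

```bash
mkdir -p pics; cat > h.py <<'E'
import numpy as np, cv2
from plant import readout, camera, ticket, spotter, arm
from scipy.spatial.transform import Rotation as R
def K(c):
    f=192/np.tan(np.radians(c["vertical_fov"])/2); return f,c["cx"],c["cy"]
def proj(c,p):
    E=np.array(c["extrinsics"]);q=np.linalg.inv(E)@np.r_[p,1.];f,cx,cy=K(c)
    return np.array([cx+f*q[0]/-q[2],cy-f*q[1]/-q[2]])
def ray(c,uv,z):
    E=np.array(c["extrinsics"]);f,cx,cy=K(c)
    d=E[:3,:3]@np.array([(uv[0]-cx)/f,-(uv[1]-cy)/f,-1]);o=E[:3,3]
    return o+d*(z-o[2])/d[2]
def save(c,n): cv2.imwrite("pics/"+n,cv2.cvtColor(c["image"],cv2.COLOR_RGB2BGR))
E
python3 - <<'E'
from h import *
cs={n:camera(n) for n in("top","side")}
im=np.hstack([cs["top"]["image"],cs["side"]["image"]])
for n,c in cs.items():
    save(c,n+"0.png"); print(n,c["vertical_fov"],c["cx"],c["cy"],np.round(c["extrinsics"],3).tolist())
    for t in "stand screw_head stop_pin crank_pin jam_nut_top washer_tab key_grip key_socket key_tip timer tape_roll vial marker".split():
        r=spotter.find_in(t,c)
        print(t,[(np.round(x["location"],4).tolist(),round(x["score"],2),np.round(proj(c,x["location"])).tolist()) for x in r[:2]])
o=readout.get_obs();print(o)
E
```

```text
top 57.4107520808355 258.1256771632223 189.72054424795442 [[-0.016, 0.989, -0.149, 0.406], [-0.999, -0.021, -0.038, -0.089], [-0.041, 0.148, 0.988, 0.973], [0.0, 0.0, 0.0, 1.0]]
stand [([0.5204, 0.026, 0.0148], 0.82, [230.0, 201.0]), ([0.382, -0.1029, 0.0157], 0.53, [278.0, 251.0])]
screw_head [([0.6844, -0.2129, 0.0264], 0.74, [315.0, 140.0]), ([0.5223, 0.0493, 0.0448], 0.53, [220.0, 199.0])]
stop_pin [([0.5223, 0.0272, 0.0156], 0.84, [230.0, 200.0])]
crank_pin [([0.5078, 0.0712, 0.0424], 0.71, [212.0, 205.0]), ([0.5318, -0.2945, 0.0163], 0.68, [347.0, 195.0])]
jam_nut_top [([0.5075, 0.0734, 0.0399], 0.7, [211.0, 205.0]), ([0.3855, 0.1726, 0.0164], 0.26, [176.0, 252.0])]
washer_tab [([0.5151, 0.0608, 0.042], 0.78, [216.0, 202.0]), ([0.5294, -0.2968, 0.0211], 0.19, [348.0, 195.0])]
key_grip [([0.5285, -0.2927, 0.013], 0.68, [346.0, 196.0])]
key_socket [([0.5343, -0.2913, 0.0182], 0.86, [346.0, 194.0])]
key_tip [([0.5289, -0.3011, 0.0245], 0.8, [350.0, 195.0])]
timer [([0.3838, -0.105, 0.0152], 0.57, [279.0, 251.0])]
tape_roll [([0.6809, -0.2156, 0.0279], 0.8, [316.0, 141.0])]
vial []
[... 1066 characters left out ...]
'time': 1.4, 'joints': array([-1.46908606e+00,  2.45106951e-01,  1.55779691e+00, -2.09718414e-05,
        1.33869807e+00, -1.74067972e-01]), 'dq': array([-2.02394855e-03, -2.54132533e-04,  1.53730062e-04,  4.66937861e-05,
        4.66359630e-04, -7.46537234e-04]), 'joint_efforts': array([ 6.39693808e-04, -4.15821254e+01, -3.14873493e+01,  6.86088391e-02,
        2.90027435e-02, -6.68925949e-06]), 'eef_pos': array([ 0.17701336, -0.62544427,  0.19495247]), 'tool_rot': array([-3.14157998e+00,  1.84941163e-05,  2.75783064e-01]), 'ft_force': array([0.0676352 , 0.13632584, 0.38116608]), 'moment': array([ 0.03407684, -0.03489371,  0.00630532]), 'finger_force': 0.0, 'grip_width': 1.0022278721842988}
```

View pics/top0.png

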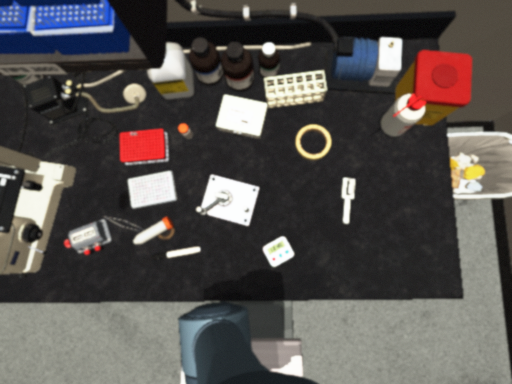

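View pics/side0.png

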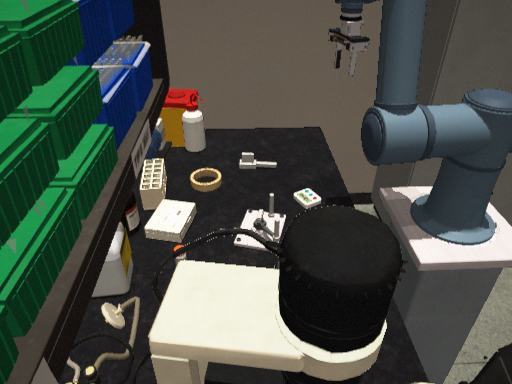

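```bash
python3 - <<'E'
from h import *
c=camera("top");s=camera("side")
def crop(c,u,v,w,h,k): return cv2.resize(c["image"][v:v+h,u:u+w],None,fx=k,fy=k,interpolation=cv2.INTER_CUBIC)
a=crop(c,190,165,80,70,5);b=crop(c,320,165,80,70,5)
d=crop(s,225,185,80,70,5);e=crop(s,220,135,80,70,5)
im=np.vstack([np.hstack([a[:300],b[:300]]),np.hstack([d[:300],e[:300]])])
cv2.imwrite("pics/crop1.png",cv2.cvtColor(im,cv2.COLOR_RGB2BGR))
g=cv2.cvtColor(c["image"],cv2.COLOR_RGB2GRAY)
for nm,(u,v,w,h),z in(("plate",(190,165,80,70),.012),("key",(330,165,40,70),.018)):
    m=(g[v:v+h,u:u+w]>130).astype(np.uint8)
    cn=max(cv2.findContours(m,cv2.RETR_EXTERNAL,cv2.CHAIN_APPROX_NONE)[0],key=cv2.contourArea).reshape(-1,2)+[u,v]
    P=np.array([ray(c,p,z)[:2]*1000 for p in cn],np.float32)
    r=cv2.minAreaRect(P);print(nm,r,cv2.boxPoints(r).round(1).tolist())
E
```

```text
plate ((526.7683715820312, 34.17462158203125), (154.05987548828125, 115.26798248291016), 73.6595687866211) [[449.79998779296875, -23.5], [560.4000244140625, -56.0], [603.7000122070312, 91.9000015258789], [493.1000061035156, 124.30000305175781]]
key ((516.797119140625, -293.2830810546875), (36.13545608520508, 126.38972473144531), 82.51219177246094) [[451.79998779296875, -303.0], [577.0999755859375, -319.3999938964844], [581.7999877929688, -283.6000061035156], [456.5, -267.1000061035156]]
```

View pics/crop1.png

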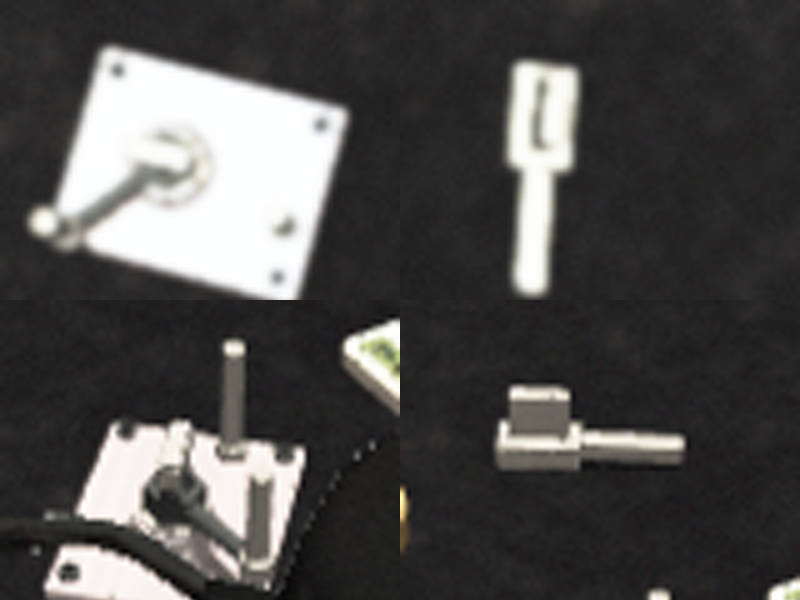

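```bash
cat >> h.py <<'E'
def plan(p,yaw,n=None,dp=None):
    "rows (constant in tool frame per row) to TCP p (m), yaw deg; first shift then turn"
    o=readout.get_obs();P=o["eef_pos"]*1000;y=np.degrees(o["tool_rot"][2]);p=np.array(p)*1000
    d=(y-yaw+180)%360-180
    n=n or int(max(np.ceil(np.linalg.norm(p-P)/45),np.ceil(abs(d)/8.5),1))
    rows=[]
    for i in range(n):
        a=np.radians(y-d*i/n);w=(p-P)/n
        X=np.array([np.cos(a),np.sin(a),0]);Y=np.array([np.sin(a),-np.cos(a),0])
        rows.append([[round(float(w@X),1),round(float(w@Y),1),round(float(-w[2]),1)],round(d/n,2)])
    print(o["time"],P.round(1),round(y,2),n);print(rows)
E
python3 -c "
from h import *
plan([.50,-.29,.26],-7,12)"
```

```text
1.5 [ 177.  -625.5  195. ] 15.8 12
[[[33.5, -19.6, -5.4], np.float64(1.9)], [[32.8, -20.7, -5.4], np.float64(1.9)], [[32.1, -21.7, -5.4], np.float64(1.9)], [[31.4, -22.8, -5.4], np.float64(1.9)], [[30.6, -23.8, -5.4], np.float64(1.9)], [[29.8, -24.8, -5.4], np.float64(1.9)], [[29.0, -25.8, -5.4], np.float64(1.9)], [[28.1, -26.8, -5.4], np.float64(1.9)], [[27.2, -27.7, -5.4], np.float64(1.9)], [[26.3, -28.6, -5.4], np.float64(1.9)], [[25.3, -29.4, -5.4], np.float64(1.9)], [[24.3, -30.2, -5.4], np.float64(1.9)]]
```

play_rows(
  increments=[
    [[33.5,-19.6,-5.4],1.9],
    [[32.8,-20.7,-5.4],1.9],
    [[32.1,-21.7,-5.4],1.9],
    [[31.4,-22.8,-5.4],1.9],
    [[30.6,-23.8,-5.4],1.9],
    [[29.8,-24.8,-5.4],1.9],
    [[29,-25.8,-5.4],1.9],
    [[28.1,-26.8,-5.4],1.9],
  ],
)

```text
time: 2.3
eef_pos: [0.3931, -0.4006, 0.2386]
tool_rot: [3.141, -0.0, 0.009]
ft_force: [0.7, -0.8, 0.2]
grip_width: 1.004
finger_force: 0.0
```

play_rows(
  increments=[
    [[27.2,-27.7,-5.4],1.9],
    [[26.3,-28.6,-5.4],1.9],
    [[25.3,-29.4,-5.4],1.9],
    [[24.3,-30.2,-5.4],1.9],
    [[0,0,0],0],
    [[0,0,0],0],
  ],
)

```text
time: 2.9
eef_pos: [0.5, -0.2897, 0.2598]
tool_rot: [3.141, 0.0, -0.12]
ft_force: [-0.6, 0.3, -0.3]
grip_width: 1.004
finger_force: 0.0
```

```bash
cat >> h.py <<'E'
def wproj(c,p):
    E=np.array(c["extrinsics"]);q=np.linalg.inv(E)@np.r_[p,1.];f,cx,cy=K(c)
    v=np.array([q[0],-q[1],-q[2]]);n=np.hypot(v[0],v[1]);t=np.arctan2(n,v[2])
    return np.array([cx+f*t*v[0]/n,cy+f*t*v[1]/n])
def wray(c,uv,z):
    E=np.array(c["extrinsics"]);f,cx,cy=K(c);x,y=uv[0]-cx,uv[1]-cy;r=np.hypot(x,y);t=r/f
    d=E[:3,:3]@np.array([np.sin(t)*x/r,-np.sin(t)*y/r,-np.cos(t)]);o=E[:3,3]
    return o+d*(z-o[2])/d[2]
E
python3 - <<'E'
from h import *
c=camera("wrist");save(c,"w1.png");o=readout.get_obs();print(o["eef_pos"],o["tool_rot"])
print(c["vertical_fov"],c["cx"],c["cy"],np.round(c["extrinsics"],3).tolist())
for t in "key_grip key_socket key_tip".split():
    for x in spotter.find_in(t,c)[:2]: print(t,np.round(x["location"],4),x["score"],wproj(c,x["location"]))
E
```

```text
[ 0.49946378 -0.29026893  0.25954227] [ 3.14142124e+00  5.23250074e-04 -1.21801504e-01]
65.70646984690485 251.25331955208745 192.6902897922147 [[-0.12, 0.957, 0.264, 0.576], [-0.993, -0.115, -0.031, -0.299], [0.001, -0.266, 0.964, 0.45], [0.0, 0.0, 0.0, 1.0]]
key_grip [ 0.5359 -0.2927  0.0196] 0.63 [249.99860607 140.39787302]
key_grip [0.3867 0.1428 0.0084] 0.58 [ 43.92425186 249.69143884]
key_tip [ 0.5365 -0.296   0.0199] 0.7 [252.21539924 139.73813238]
```

View pics/w1.png

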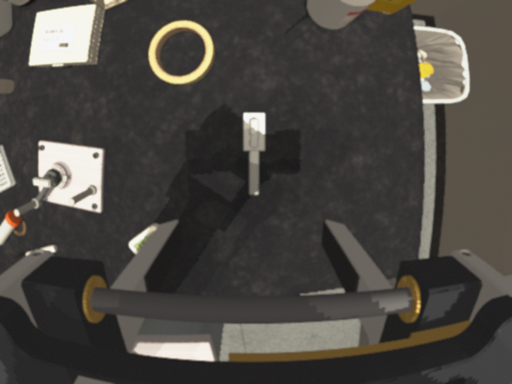

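```bash
cat >> h.py <<'E'
from scipy.optimize import minimize
def box(x0,x1,y0,y1,z0,z1): return np.array([[x,y,z] for x in(x0,x1) for y in(y0,y1) for z in(z0,z1)])/1000
KEY=[box(-27.5,27.5,-15.5,15.5,0,18),box(27,95,-7,7,3,17),box(-20,20,-6,6,18,50)]
PLATE=[box(-55,55,-85,55,0,12)]
def sil(c,pj,boxes,x,y,yaw,z,roi,k=6):
    u,v,w,h=roi;m=np.zeros((h*k,w*k),np.uint8);Rz=R.from_euler("z",yaw).as_matrix()
    for b in boxes:
        P=np.array([pj(c,Rz@p+[x,y,z]) for p in b]);P=((P-[u,v]+.5)*k-.5)
        cv2.fillConvexPoly(m,cv2.convexHull(np.round(P*16).astype(np.int32)),255,shift=4)
    return cv2.resize(m,(w,h),interpolation=cv2.INTER_AREA)/255.
def fit(c,pj,boxes,x0,roi,z=0.,lo=50,hi=170,mask=None):
    u,v,w,h=roi;g=cv2.cvtColor(c["image"],cv2.COLOR_RGB2GRAY)[v:v+h,u:u+w].astype(float)
    g=np.clip((g-lo)/(hi-lo),0,1)
    W=np.ones_like(g) if mask is None else mask
    f=lambda q:float((W*(sil(c,pj,boxes,q[0]/100,q[1]/100,q[2]/10,z,roi)-g)**2).sum())
    q0=np.array([x0[0]*100,x0[1]*100,x0[2]*10])
    r=minimize(f,q0,method="Nelder-Mead",options=dict(initial_simplex=q0+np.vstack([np.zeros(3),.8*np.eye(3)]),xatol=2e-3,fatol=1e-3,maxiter=400))
    return np.array([r.x[0]/100,r.x[1]/100,r.x[2]/10]),r.fun,f(q0),g
E
python3 - <<'E'
from h import *
c=camera("wrist");t=camera("top")
g=cv2.cvtColor(c["image"],cv2.COLOR_RGB2GRAY);print(g[130,236:272],g[175,245:265])
for nm,cc,pj,roi in(("w",c,wproj,(232,100,44,105)),("t",t,proj,(330,165,40,70))):
    for lo,hi in((40,120),(60,180)):
        q,e,e0,G=fit(cc,pj,KEY,(.545,-.296,3.0),roi,lo=lo,hi=hi);print(nm,q[:2].round(4),np.degrees(q[2]).round(2),e,e0)
for nm,cc,pj,roi in(("w",c,wproj,(22,130,90,90)),("t",t,proj,(190,165,80,70))):
    q,e,e0,G=fit(cc,pj,PLATE,(.53,.043,-.284),roi,lo=60,hi=150);print("plate",nm,q[:2].round(4),np.degrees(q[2]).round(2),e,e0)
E
```

```text
[ 40  36  36  35  37  54  97 137 153 155 154 145 134 140 159 170 174 178
 180 177 171 177 215 239 245 246 246 228 149  75  53  51  51  51  51  51] [ 26  30  46  77 101 112 113 114 114 115 115 111  95  63  37  29  25  26
  27  27]
w [ 0.5494 -0.3001] 172.9 65.0246029772203 452.6202296592657
w [ 0.5493 -0.3001] 172.87 152.67422553825452 472.8977511053441
t [ 0.5187 -0.3351] 183.52 724.7668142060746 1255.1050245098038
t [ 0.5232 -0.3382] 178.1 324.81030396962706 855.4612459150328
plate w [0.5287 0.0456] -16.53 328.0406864881029 451.1835033534111
plate t [0.5304 0.0438] -17.02 132.97080866333462 137.30117390747148
```

```bash
python3 -c "
from h import *
plan([.5494,-.3001,.12],-7.1,6)"
```

```text
3.2 [ 499.1 -290.8  259.5] -7.09 6
[[[8.5, 0.5, 23.3], np.float64(0.0)], [[8.5, 0.5, 23.3], np.float64(0.0)], [[8.5, 0.5, 23.3], np.float64(0.0)], [[8.5, 0.5, 23.3], np.float64(0.0)], [[8.5, 0.5, 23.3], np.float64(0.0)], [[8.5, 0.5, 23.3], np.float64(0.0)]]
```

play_rows(
  increments=[
    [[8.5,0.5,23],0],
    [[8.5,0.5,23],0],
    [[8.5,0.5,23],0],
    [[8.5,0.5,23],0],
    [[8.5,0.5,23],0],
    [[8.5,0.5,23],0],
    [[0,0,0],0],
    [[0,0,0],0],
  ],
)

```text
time: 4.0
eef_pos: [0.5496, -0.2995, 0.1218]
tool_rot: [-3.141, 0.001, -0.123]
ft_force: [0.3, -0.4, 0.3]
grip_width: 0.996
finger_force: 0.0
```

```bash
python3 - <<'E'
from h import *
for i in range(2):
    c=camera("wrist");o=readout.get_obs();print(o["eef_pos"].round(4),o["tool_rot"].round(4))
P=np.array([wproj(c,R.from_euler("z",np.radians(172.9)).as_matrix()@p+[.5494,-.3001,0]) for b in KEY for p in b])
a=np.maximum(P.min(0)-12,0).astype(int);b=np.minimum(P.max(0)+12,[511,383]).astype(int);roi=(*a,*(b-a));print(roi)
for lo,hi in((40,120),(60,160)):
    q,e,e0,G=fit(c,wproj,KEY,(.5494,-.3001,3.0176),roi,lo=lo,hi=hi);print(q[:2].round(4),np.degrees(q[2]).round(2),e,e0)
S=sil(c,wproj,KEY,*q,0,roi)
im=c["image"].copy();u,v,w,h=roi;cn,_=cv2.findContours((S>.5).astype(np.uint8),0,2);cv2.drawContours(im,cn,-1,(255,0,0),1,offset=(u,v));save(dict(image=im),"w2.png")
E
```

```text
[ 0.5502 -0.2999  0.1229] [ 3.1408e+00 -1.1000e-03 -1.2270e-01]
[ 0.5505 -0.3     0.1235] [ 3.1403e+00 -2.0000e-03 -1.2260e-01]
(np.int64(223), np.int64(147), np.int64(55), np.int64(134))
[ 0.5476 -0.2995] 172.75 177.49115694684735 230.56226613562092
[ 0.5477 -0.2995] 172.91 103.46291576316801 159.1090503267974
```

View pics/w2.png

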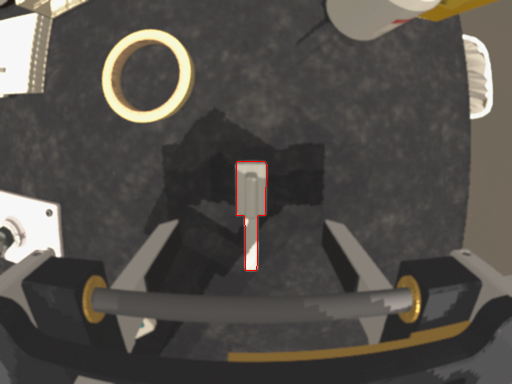

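play_rows(
  increments=[
    [[-2,-0.5,20],0],
    [[0,0,20],0],
    [[0,0,20],0],
    [[0,0,12],0],
    [[0,0,7],0],
    [[0,0,0],0],
    [[0,0,0],0],
  ],
)

```text
time: 4.8
eef_pos: [0.5488, -0.299, 0.0439]
tool_rot: [3.141, -0.001, -0.122]
ft_force: [0.1, -0.4, 0.8]
grip_width: 1.003
finger_force: 0.0
```

play_rows(
  increments=[
    [[0,0,0],0],
    [[0,0,0],0],
    [[0,0,0],0],
    [[0,0,0],0],
    [[0,0,0],0],
    [[0,0,0],0],
    [[0,0,0],0],
  ],
  jaw=0,
)

```text
time: 5.5
eef_pos: [0.5482, -0.2984, 0.0427]
tool_rot: [-3.142, 0.0, -0.122]
ft_force: [-0.1, 1.2, -0.2]
grip_width: 0.44
finger_force: 0.0
```

play_rows(
  increments=[
    [[0,0,0],0],
    [[0,0,0],0],
    [[0,0,0],0],
    [[0,0,0],0],
    [[0,0,0],0],
    [[0,0,0],0],
  ],
)

```text
time: 6.1
eef_pos: [0.5482, -0.2984, 0.0428]
tool_rot: [-3.142, -0.0, -0.122]
ft_force: [0.2, 0.8, -0.7]
grip_width: 0.006
finger_force: 0.0
```

play_rows(
  increments=[
    [[0,0,-10],0],
    [[0,0,-25],0],
    [[0,0,-40],0],
    [[0,0,-40],0],
    [[0,0,-20],0],
    [[0,0,0],0],
  ],
)

```text
time: 6.7
eef_pos: [0.5503, -0.3001, 0.183]
tool_rot: [3.137, -0.008, -0.122]
ft_force: [0.9, -0.2, -0.0]
grip_width: -0.001
finger_force: 0.0
```

```bash
python3 -c "
from h import *
o=readout.get_obs();print(o)
plan([.50,-.03,.20],73.5,10)"
```

```text
{'time': 6.7, 'joints': array([-6.79837304e-01,  1.96457052e-01,  1.63707013e+00,  4.99314542e-06,
        1.29920734e+00,  1.01293416e+00]), 'dq': array([-0.00210601,  0.04917759,  0.06611487, -0.0024329 , -0.02393666,
        0.00189419]), 'joint_efforts': array([ 9.17916256e-02, -3.92660558e+01, -3.07977247e+01,  5.11683687e-02,
        1.38115282e-01, -1.49873995e-03]), 'eef_pos': array([ 0.55030673, -0.30007138,  0.18304498]), 'tool_rot': array([ 3.13690739, -0.00751767, -0.12195884]), 'ft_force': array([ 0.86476953, -0.21173392, -0.033455  ]), 'moment': array([-0.00306507, -0.06818711,  0.01503805]), 'finger_force': 0.0, 'grip_width': -0.001052087386765759}
6.7 [ 550.3 -300.1  183. ] -6.99 10
[[[-8.3, -26.2, -1.7], np.float64(-8.05)], [[-4.5, -27.1, -1.7], np.float64(-8.05)], [[-0.7, -27.5, -1.7], np.float64(-8.05)], [[3.2, -27.3, -1.7], np.float64(-8.05)], [[7.0, -26.6, -1.7], np.float64(-8.05)], [[10.6, -25.3, -1.7], np.float64(-8.05)], [[14.0, -23.6, -1.7], np.float64(-8.05)], [[17.2, -21.4, -1.7], np.float64(-8.05)], [[20.0, -18.8, -1.7], np.float64(-8.05)], [[22.5, -15.8, -1.7], np.float64(-8.05)]]
```

```bash
python3 - <<'E'
from h import *
c=camera("wrist");s=camera("side")
a=c["image"][100:340,140:380];b=s["image"][110:230,190:310]
im=np.hstack([cv2.resize(a,(400,400)),cv2.resize(b,(400,400))]);save(dict(image=im),"m3.png")
roi=(215,120,70,145)
q,e,e0,G=fit(c,wproj,KEY,(.5477,-.2995,3.0176),roi,lo=40,hi=120);print(q[:2].round(4),np.degrees(q[2]).round(2),e,e0)
E
```

```text
[ 0.5476 -0.2994] 170.58 907.0053598375624 919.0861057045366
```

View pics/m3.png

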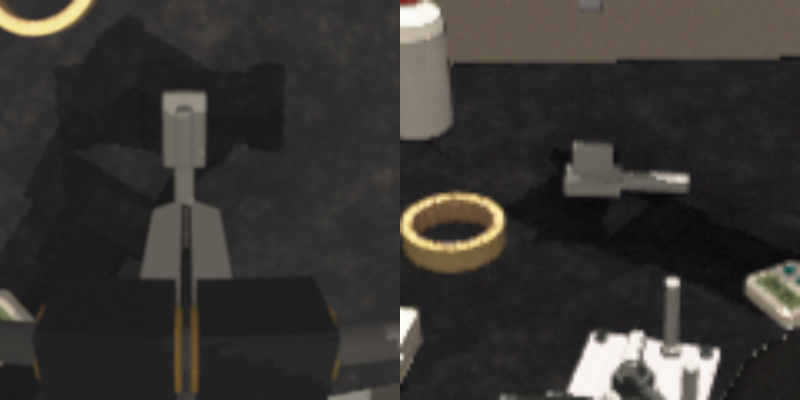

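```bash
python3 - <<'E'
from h import *
c=camera("wrist");s=camera("side");o=readout.get_obs();print(o["eef_pos"],o["tool_rot"],c["extrinsics"].round(3).tolist() if hasattr(c["extrinsics"],"round") else c["extrinsics"])
M=R.from_euler("xyz",o["tool_rot"]).as_matrix()
for p in([0,0,.022],[0,0,.003],[0,.05,.022],[0,-.05,.022]): print(p,wproj(c,o["eef_pos"]+M@p),proj(s,o["eef_pos"]+M@p))
P=np.array([proj(s,R.from_euler("z",np.radians(172.9)).as_matrix()@p+[.5477,-.2995,0]) for b in KEY for p in b]);print(P.round(0).tolist())
roi=(230,140,60,40)
for lo,hi in((40,100),):
  q,e,e0,G=fit(s,proj,KEY,(.5477,-.2995,3.0176),roi,lo=lo,hi=hi);print(q[:2].round(4),np.degrees(q[2]).round(2),e,e0)
s0=dict(s);s0["image"]=cv2.cvtColor(cv2.imread("pics/side0.png"),cv2.COLOR_BGR2RGB)
q,e,e0,G=fit(s0,proj,KEY,(.5477,-.2995,3.0176),roi,lo=40,hi=100);print(q[:2].round(4),np.degrees(q[2]).round(2),e,e0)
t=camera("top");t0=dict(t);t0["image"]=cv2.cvtColor(cv2.imread("pics/top0.png"),cv2.COLOR_BGR2RGB)
q,e,e0,G=fit(t0,proj,KEY,(.5477,-.2995,3.0176),(332,168,32,62),lo=60,hi=150);print("top0",q[:2].round(4),np.degrees(q[2]).round(2),e,e0)
E
```

```text
[ 0.54713281 -0.29767184  0.17558875] [-3.13968172e+00  3.10814682e-03 -1.22147847e-01] [[-0.121, 0.957, 0.264, 0.624], [-0.993, -0.117, -0.032, -0.308], [0.001, -0.266, 0.964, 0.368], [0.0, 0.0, 0.0, 1.0]]
[0, 0, 0.022] [250.14005273 215.54693108] [247.75068738 123.76880466]
[0, 0, 0.003] [250.11382748 224.59152466] [247.67927999 118.10171446]
[0, 0.05, 0.022] [314.48167927 215.17640046] [249.14642113 117.0470106 ]
[0, -0.05, 0.022] [185.82979726 215.20280254] [246.25537051 130.97018675]
[[239.0, 168.0], [239.0, 163.0], [240.0, 163.0], [240.0, 158.0], [256.0, 169.0], [256.0, 164.0], [257.0, 164.0], [257.0, 159.0], [256.0, 166.0], [256.0, 163.0], [256.0, 164.0], [256.0, 161.0], [276.0, 167.0], [277.0, 164.0], [277.0, 165.0], [277.0, 161.0], [242.0, 162.0], [242.0, 153.0], [242.0, 160.0], [242.0, 151.0], [254.0, 162.0], [254.0, 154.0], [254.0, 160.0], [254.0, 152.0]]
[ 0.5491 -0.2977] 174.25 14.311161091887733 21.89011534025375
[ 0.5495 -0.2999] 173.97 4.62511630142253 13.11049115724721
top0 [ 0.5504 -0.2994] 173.07 27.733475159126833 38.94704429920116
```

```bash
python3 - <<'E'
from h import *
print(arm.tcp_to_tips)
c=camera("wrist");s=camera("side");o=readout.get_obs();print(o["time"],o["eef_pos"])
g=cv2.cvtColor(s["image"],cv2.COLOR_RGB2GRAY);print(g[95:135,240:256:2])
M=R.from_euler("xyz",o["tool_rot"]).as_matrix()
a=cv2.resize(c["image"][190:330,160:340],(514,400));b=cv2.resize(s["image"][30:180,200:307],(285,400))
save(dict(image=np.hstack([a,b])),"m4.png")
E
```

```text
0.022
7.05 [ 0.54739943 -0.29786236  0.17586376]
[[ 94  94  84 110 108 108  94  92]
 [ 92  94  82 110 111 109  92  94]
 [ 93  94  84 111 109 104  90  93]
 [ 91  93  85 109 109 102  92  91]
 [ 93  91  81 112 111 102  96  93]
 [ 94  92  86 112 112 101  94  92]
 [ 92  90  87 109 112 105  92  91]
 [ 93  94  78 111 109 104  91  94]
 [ 96  93  57 111 110 105  92  93]
 [ 93  92  57 110 111 106  93  93]
 [ 94  92  55 110 110 103  90  90]
 [ 94  95  55 111 108 106  92  91]
 [ 95  96  55 109 113 103  92  93]
 [ 91  93  56 110 112 104  90  91]
 [ 94  92  69 111 110 105  94  94]
 [ 92  93  93 109 110 104  92  94]
 [ 93  95  94 110 110 104  94  93]
 [ 92  92  96 110 109 102  90  94]
 [ 91  92  94 103 104  97  96  93]
 [ 95  95  91  73  73  80  94  93]
 [ 93  92  92  59  64  77  93  94]
 [ 94  93  93  92  93  93  94  93]
 [ 96  95  92  95  93  93  94  96]
 [ 95  96  94  94  91  92  92  95]
 [ 94  96  93  93  96  94  91  95]
 [ 94  94  95  93  93  94  92  92]
 [ 91  91  92  92  92  92  94  93]
 [ 96  94  94  92  94  94  95  93]
 [ 94  92  94  93  92  92  93  93]
 [ 93  94  94  95  94  91  91  92]
 [ 94  93  94  93  95  95  94  92]
 [ 93  93  93  91  91  89  94  93]
 [ 94  94  92  95  95  93  92  93]
 [ 78  76  74  76  76  77  78  75]
 [ 36  33  31  32  29  37  34  36]
 [ 38  32  35  34  34  32  33  36]
 [ 34  34  34  34  35  34  34  36]
 [ 34  39  37  34  38  37  33  36]
 [ 35  37  32  35  37  37  38  34]
 [ 36  35  34  34  37  37  37  33]]
```

View pics/m4.png

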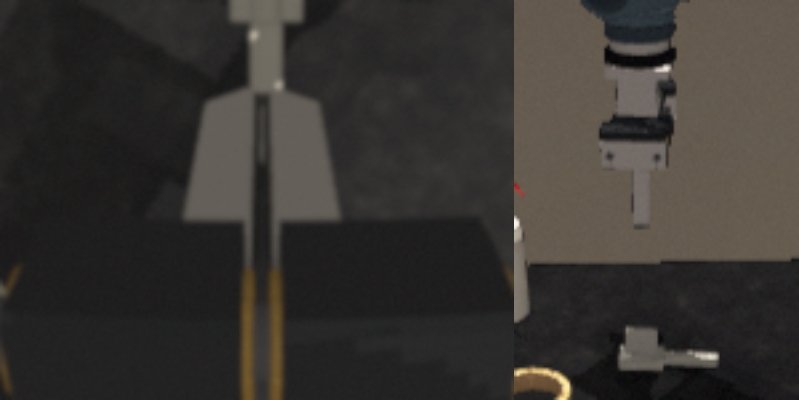

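```bash
python3 - <<'E'
from h import *
c=camera("wrist");s=camera("side");o=readout.get_obs();print(o["time"],o["eef_pos"],o["tool_rot"])
M=R.from_euler("z",o["tool_rot"][2]).as_matrix()@np.diag([1,-1,-1])
for zt in(.022,.01,0,-.005,-.01,-.015): 
  P=lambda c,pj,x,y:pj(c,o["eef_pos"]+M@[x,y,zt]).round(1)
  print(zt,P(c,wproj,.008,.0125),P(c,wproj,.008,-.0125),P(s,proj,-.008,-.0125),P(s,proj,.008,-.0125))
E
```

```text
7.15 [ 0.54775127 -0.29809801  0.17658306] [-3.14057482e+00  1.64712567e-03 -1.22131008e-01]
0.022 [267.9 204.9] [234.5 204.9] [249.8 125.3] [244.6 125.1]
0.01 [268.8 210.1] [233.5 210.1] [249.7 121.7] [244.5 121.5]
0 [269.6 214.9] [232.7 214.9] [249.7 118.7] [244.5 118.5]
-0.005 [270.1 217.5] [232.2 217.4] [249.7 117.1] [244.4 117. ]
-0.01 [270.5 220.1] [231.8 220.1] [249.7 115.6] [244.4 115.4]
-0.015 [271. 223.] [231.3 222.9] [249.7 114.1] [244.4 113.9]
```

play_rows(
  increments=[
    [[0.5,0.5,20],0],
    [[0,0,20],0],
    [[0,0,20],0],
    [[0,0,10],0],
    [[0,0,10],0],
    [[0,0,10],0],
    [[0,0,10],0],
    [[0,0,10],0],
  ],
  jaw=94,
)

```text
time: 7.95
eef_pos: [0.5489, -0.2992, 0.0674]
tool_rot: [3.141, -0.001, -0.122]
ft_force: [-0.2, 0.2, -0.6]
grip_width: 0.646
finger_force: 0.0
```

play_rows(
  increments=[
    [[0,0,10],0],
    [[0,0,10],0],
    [[0,0,10],0],
    [[0,0,10],0],
    [[0,0,10],0],
    [[0,0,6],0],
    [[0,0,2],0],
    [[0,0,0],0],
  ],
)

```text
time: 8.75
eef_pos: [0.5486, -0.299, 0.0095]
tool_rot: [-3.141, 0.0, -0.122]
ft_force: [-0.1, 0.4, 0.4]
grip_width: 1.0
finger_force: 0.0
```

play_rows(
  increments=[
    [[0,0,0],0],
    [[0,0,0],0],
    [[0,0,0],0],
    [[0,0,0],0],
    [[0,0,0],0],
    [[0,0,0],0],
    [[0,0,0],0],
    [[0,0,0],0],
  ],
  jaw=0,
)

```text
time: 9.55
eef_pos: [0.5486, -0.299, 0.0097]
tool_rot: [-3.142, 0.0, -0.122]
ft_force: [-0.0, 0.0, 0.4]
grip_width: 0.355
finger_force: 0.0
```

play_rows(
  increments=[
    [[0,0,0],0],
    [[0,0,0],0],
    [[0,0,0],0],
    [[0,0,0],0],
    [[0,0,0],0],
  ],
)

```text
time: 10.05
eef_pos: [0.5486, -0.299, 0.0097]
tool_rot: [3.142, -0.0, -0.122]
ft_force: [0.2, -0.0, -1.3]
grip_width: 0.124
finger_force: 30.0
```

play_rows(
  increments=[
    [[0,0,-5],0],
    [[0,0,-15],0],
    [[0,0,-30],0],
    [[0,0,-40],0],
    [[0,0,-40],0],
    [[0,0,-30],0],
    [[0,0,-10],0],
    [[0,0,0],0],
  ],
)

```text
time: 10.85
eef_pos: [0.5494, -0.2996, 0.182]
tool_rot: [3.14, -0.003, -0.122]
ft_force: [0.3, -0.2, -1.4]
grip_width: 0.126
finger_force: 30.0
```

```bash
python3 -c "
from h import *
plan([.505,-.04,.18],73.5,10)"
```

```text
10.85 [ 549.4 -299.6  182. ] -6.99 10
[[[-7.6, -25.2, 0.2], np.float64(-8.05)], [[-4.0, -26.0, 0.2], np.float64(-8.05)], [[-0.3, -26.3, 0.2], np.float64(-8.05)], [[3.4, -26.1, 0.2], np.float64(-8.05)], [[7.0, -25.4, 0.2], np.float64(-8.05)], [[10.5, -24.1, 0.2], np.float64(-8.05)], [[13.8, -22.4, 0.2], np.float64(-8.05)], [[16.8, -20.3, 0.2], np.float64(-8.05)], [[19.5, -17.7, 0.2], np.float64(-8.05)], [[21.8, -14.8, 0.2], np.float64(-8.05)]]
```

play_rows(
  increments=[
    [[-7.6,-25.2,0],-8.05],
    [[-4,-26,0],-8.05],
    [[-0.3,-26.3,0],-8.05],
    [[3.4,-26.1,0],-8.05],
    [[7,-25.4,0],-8.05],
    [[10.5,-24.1,0],-8.05],
    [[13.8,-22.4,0],-8.05],
    [[16.8,-20.3,0],-8.05],
  ],
)

```text
time: 11.65
eef_pos: [0.5111, -0.0899, 0.177]
tool_rot: [-3.137, 0.001, 1.007]
ft_force: [0.4, -0.1, -2.2]
grip_width: 0.124
finger_force: 30.0
```

play_rows(
  increments=[
    [[19.5,-17.7,0],-8.05],
    [[21.8,-14.8,0],-8.05],
    [[0,0,0],0],
    [[0,0,0],0],
    [[0,0,0],0],
  ],
)

```text
time: 12.15
eef_pos: [0.5037, -0.0401, 0.1787]
tool_rot: [-3.14, 0.0, 1.281]
ft_force: [1.0, -0.0, -2.1]
grip_width: 0.122
finger_force: 30.0
```

```bash
python3 - <<'E'
from h import *
c=camera("wrist");o=readout.get_obs();print(o["time"],o["eef_pos"],o["tool_rot"])
for t in "screw_head stop_pin crank_pin jam_nut_top".split():
    for x in spotter.find_in(t,c)[:2]: print(t,np.round(x["location"],4),round(x["score"],2),wproj(c,x["location"]).round(0))
P=np.array([wproj(c,R.from_euler("z",np.radians(-16.5)).as_matrix()@p+[.5295,.045,0]) for b in PLATE for p in b]);print(P.round(0).tolist())
np.save("w5.npy",c["image"])
im=c["image"].copy()
for p in P[1::2]: cv2.circle(im,tuple(int(v) for v in p),2,(255,0,0),-1)
a=P.min(0)-30;u,v=np.clip(a,0,300).astype(int)
print(u,v);save(dict(image=cv2.resize(im[v:v+200,u:u+260],None,fx=3,fy=3,interpolation=cv2.INTER_CUBIC)),"w5.png")
E
```

```text
12.2 [ 0.50389175 -0.0402691   0.17899074] [-3.14026213e+00  1.78167843e-04  1.28090655e+00]
screw_head [0.5223 0.0527 0.0425] 0.74 [244.  97.]
stop_pin [0.52   0.0327 0.0107] 0.68 [248. 115.]
stop_pin [ 0.3836 -0.098   0.017 ] 0.2 [178. 243.]
crank_pin [0.505  0.0751 0.0493] 0.95 [223.  82.]
jam_nut_top [0.5081 0.0772 0.0445] 0.86 [225.  79.]
[[210.0, 171.0], [208.0, 173.0], [208.0, 60.0], [206.0, 59.0], [296.0, 171.0], [297.0, 173.0], [297.0, 60.0], [299.0, 58.0]]
176 28
```

View pics/w5.png

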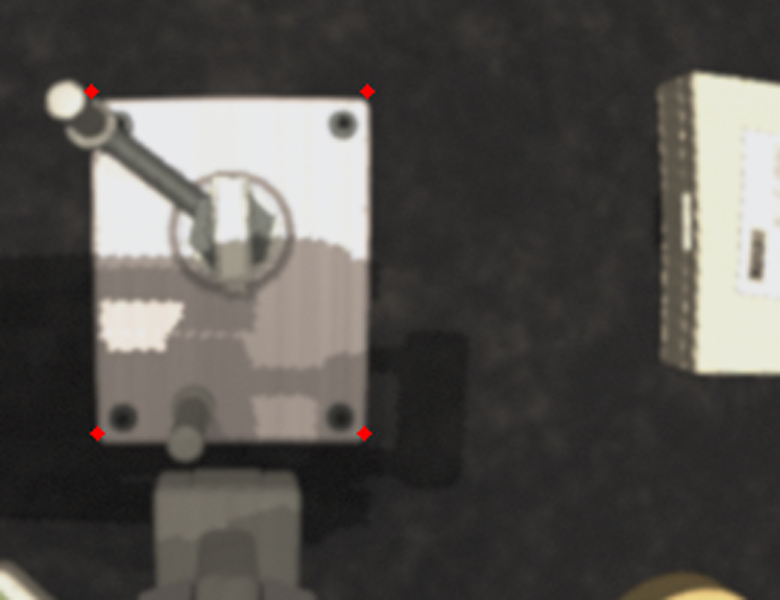

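```bash
python3 - <<'E'
from h import *
c=camera("wrist");o=readout.get_obs();print(o["time"],o["eef_pos"],o["tool_rot"])
W=lambda u,v,z:wray(c,(176+(u-1)/3,28+(v-1)/3),z)[:2]*1000
C=[W(93,100,.012),W(369,98,.012),W(365,441,.012),W(98,441,.012)]
for p in C: print(p.round(1))
ex=((C[1]-C[0])+(C[2]-C[3]));ey=(C[0]-C[3])+(C[1]-C[2]);ex/=2;ey/=2
print("size",np.linalg.norm(ex),np.linalg.norm(ey),np.degrees(np.arctan2(ex[1],ex[0])),np.degrees(np.arctan2(ey[1],ey[0]))-90)
yaw=np.radians((np.degrees(np.arctan2(ex[1],ex[0]))+np.degrees(np.arctan2(ey[1],ey[0]))-90)/2)
X=np.array([np.cos(yaw),np.sin(yaw)]);Y=np.array([-X[1],X[0]])
O=np.mean(C,0)+15*Y;print("origin from plate",O.round(1),np.degrees(yaw))
s=W(186,443,.084);print("stop",s.round(1),"origin from pin",(s+15.5*X+70*Y).round(1))
k=W(66,100,.095);d=k-O;print("crank",k.round(1),np.hypot(*d),np.degrees(np.arctan2(d@Y,d@X)))
g=c["image"][28:228,176:436].mean(2)
print(g[56:104:3,64:92].round(0).astype(int))
E
```

```text
12.45 [ 0.50421822 -0.04006762  0.17971197] [-3.14155388e+00  5.26253492e-05  1.28179254e+00]
[492.4 110.3]
[597.8  80.1]
[558.3 -54.8]
[452.6 -23.5]
size 109.93894895469452 140.0524545973223 -16.279088391224636 -16.432655063037814
origin from plate [529.5  42.4] -16.355871727131223
stop [494.9 -21. ] origin from pin [529.5  41.8]
crank [492.1  95.4] 64.81557999406114 141.59573887987824
[[234 234 233 233 233 232 229 226 220 213 209 209 208 209 211 217 223 227
  230 233 234 234 234 234 235 234 234 233]
 [226 215 198 182 174 180 195 206 208 209 213 213 209 206 211 215 211 188
  165 162 167 176 192 211 223 231 233 233]
 [ 97 113 147 188 209 208 190 201 227 234 234 234 234 234 233 230 224 203
  185 200 217 212 192 169 162 172 196 218]
 [ 99  91  91 103 127 152 168 197 227 234 234 234 234 234 233 229 210 165
  146 176 215 228 231 230 224 207 176 160]
 [112 118 124 125 122 127 164 212 230 234 234 234 234 234 234 232 220 180
  138 123 127 147 180 214 225 227 224 204]
 [102 119 126 125 122 123 165 217 229 233 234 234 234 234 234 229 212 171
  142 122 120 125 126 128 142 167 197 219]
 [140 13
[... 462 characters left out ...]
158 160 137 104  80  68  74  92 119 141 152 152 153 152 152 152 149 138
  116  88  71  72  82  99 121 135 140 132]
 [126 128 135 140 131 110  94 105 127 143 150 152 152 151 152 151 145 133
  119 115 119 125 131 139 142 134 116 106]
 [ 91  94  99 106 106 109 111 118 133 139 140 140 140 141 141 135 131 130
  127 125 130 132 123 112 105 108 118 129]
 [111 102  98  93  90  89  89  89  88  95 107 116 121 124 123 121 116 104
   98  98 101 104 111 122 133 144 149 152]
 [121 120 120 117 115 112 112 109 105 100  99  97  95  94  96  98 102 103
  101 106 120 138 149 155 156 155 154 152]
 [136 121 119 119 118 118 118 120 119 118 120 117 116 118 118 118 118 117
  118 119 127 140 150 155 155 155 154 151]]
```

```bash
python3 - <<'E'
from h import *
c=camera("wrist");o=readout.get_obs();p=o["eef_pos"];print(o["time"],p,o["tool_rot"])
g=c["image"][175:225,228:270].mean(2);print(g[:,[10,18,24,30,36]].astype(int).T)
y=o["tool_rot"][2];X=np.array([np.cos(y),np.sin(y)]);Y=np.array([X[1],-X[0]])
M=np.c_[np.r_[X,0],np.r_[Y,0],[0,0,-1]]
for off in(-.002,0,.002):
  for q in([.0275+off,0,.0097],[.0275+off,0,-.0083],[.02+off,0,-.0083],[.02+off,0,-.0403],[.0275,.0155,.0097],[.0275,-.0155,.0097]): print(off,q,wproj(c,p+M@np.array(q)).round(1))
plate=0
import sys
O=np.array([.5295,.0421]);print("to go in tool",(O-p[:2])@X*1000,(O-p[:2])@Y*1000)
E
```

```text
12.5 [ 0.50419679 -0.03993508  0.17975721] [-3.14156228e+00  6.56597879e-06  1.28203774e+00]
[[106 105 106 105 103  93  68  38  26  38  58  72  78  79  82  90  98 105
  108 110 110 111 110 110 110 111 110 109 110 110 110 111 106 100  93  93
   94  94  93  93  93  93  92  93  92  90  85  83  81  82]
 [ 59  37  25  24  25  27  25  27  34  53  71  79  80  81  84  90  96 103
  108 109 109 109 109 110 109 109 110 110 106  97  85  78  78  77  76  75
   76  77  77  78  77  78  77  80  84  89  91  92  92  92]
 [ 62  36  24  20  23  25  20  25  33  55  72  78  79  80  86  93  97 101
  105 107 107 106 107 107 106 105  97  92  89  84  79  77  76  76  76  78
   78  77  77  77  77  77  79  79  81  86  89  92  93  93]
 [ 61  34  24  24  25  23  24  24  33  55  72  78  80  81  86  94  99 105
  109 110 111 110 109 107 102  96  93  93  93  89  83  78  75  75  75  77
   77  76  76  77  77  78  77  78  81  86  88  90  91  91]
 [ 68  38  26  28  26  26  22  23  25  34  53  68  77  79  82  87  97 104
  109 110 111 110 105  98  95  95  94  94  95  95  95  95  94  93  94  94
   93  95  94  94  95  95  94  
[... 173 characters left out ...]
-0.0083] [252.7 205.6]
-0.002 [0.018000000000000002, 0, -0.0403] [252.9 223.8]
-0.002 [0.0275, 0.0155, 0.0097] [274.9 184.5]
-0.002 [0.0275, -0.0155, 0.0097] [230.2 184.5]
0 [0.0275, 0, 0.0097] [252.6 184.5]
0 [0.0275, 0, -0.0083] [252.7 191.3]
0 [0.02, 0, -0.0083] [252.7 202.6]
0 [0.02, 0, -0.0403] [252.9 220.3]
0 [0.0275, 0.0155, 0.0097] [274.9 184.5]
0 [0.0275, -0.0155, 0.0097] [230.2 184.5]
0.002 [0.0295, 0, 0.0097] [252.6 181.7]
0.002 [0.0295, 0, -0.0083] [252.7 188.3]
0.002 [0.022, 0, -0.0083] [252.7 199.6]
0.002 [0.022, 0, -0.0403] [252.9 216.8]
0.002 [0.0275, 0.0155, 0.0097] [274.9 184.5]
0.002 [0.0275, -0.0155, 0.0097] [230.2 184.5]
to go in tool 85.84407503109014 0.8951066344918069
```

play_rows(
  increments=[
    [[20,0.6,0],0],
    [[30,0.6,5],0],
    [[25,0,15],0],
    [[10.8,0,20],0],
    [[0,0,20],0],
    [[0,0,15],0],
    [[0,0,5],0],
    [[0,0,0],0],
  ],
)

```text
time: 13.3
eef_pos: [0.5293, 0.0421, 0.0992]
tool_rot: [-3.14, 0.0, 1.282]
ft_force: [-0.1, 0.1, -2.0]
grip_width: 0.125
finger_force: 30.0
```

play_rows(
  increments=[
    [[0,0,0],0],
    [[0,0,0],0],
  ],
)

```text
time: 13.5
eef_pos: [0.5306, 0.042, 0.101]
tool_rot: [3.139, -0.0, 1.282]
ft_force: [-1.1, 0.5, -1.1]
grip_width: 0.128
finger_force: 30.0
```

```bash
python3 - <<'E'
from h import *
c=camera("wrist");o=readout.get_obs();p=o["eef_pos"];print(o["time"],p,o["tool_rot"],o["ft_force"])
y=o["tool_rot"][2];X=np.array([np.cos(y),np.sin(y)]);Y=np.array([X[1],-X[0]])
O=np.array([.5295,.0421]);print("to go in tool",(O-p[:2])@X*1000,(O-p[:2])@Y*1000)
s=camera("side")
a=cv2.resize(c["image"][130:270,180:330],(430,400),interpolation=cv2.INTER_CUBIC);b=cv2.resize(s["image"][180:265,220:300],(376,400),interpolation=cv2.INTER_CUBIC)
save(dict(image=np.hstack([a,b])[:,:800]),"m6.png")
E
```

```text
13.55 [0.53046538 0.04211402 0.10087196] [ 3.13954879e+00 -3.58615664e-04  1.28255237e+00] [-0.59200427  0.57876448 -1.28232116]
to go in tool -0.28786425480706507 -0.9215669549803674
```

View pics/m6.png

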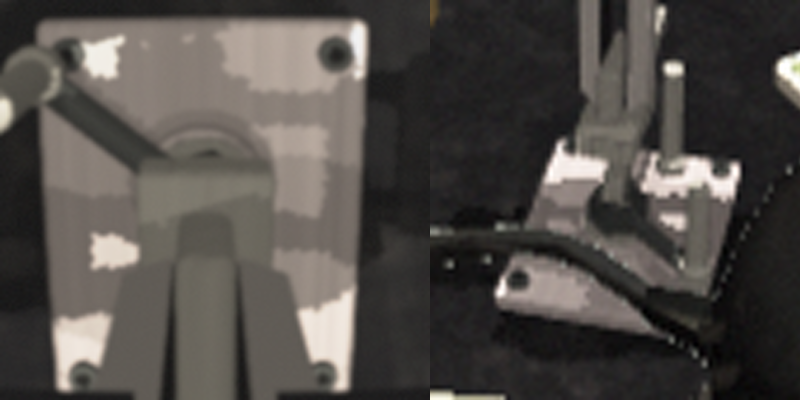

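play_rows(
  increments=[
    [[0,0,5],0],
    [[0,0,5],0],
    [[0,0,4],0],
    [[0,0,3],0],
    [[0,0,2],0],
    [[0,0,2],0],
    [[0,0,0],0],
  ],
)

```text
time: 14.3
eef_pos: [0.5295, 0.0424, 0.0785]
tool_rot: [-3.141, 0.0, 1.283]
ft_force: [-0.4, -0.2, -2.4]
grip_width: 0.13
finger_force: 30.0
```

play_rows(
  increments=[
    [[0,0,2],0],
    [[0,0,2],0],
    [[0,0,2],0],
    [[0,0,1.5],0],
    [[0,0,0],0],
  ],
)

```text
time: 14.8
eef_pos: [0.5294, 0.0424, 0.071]
tool_rot: [-3.141, 0.0, 1.283]
ft_force: [0.5, 0.6, -1.6]
grip_width: 0.123
finger_force: 30.0
```

play_rows(
  increments=[
    [[0,0,1],0],
    [[0,0,1],0],
    [[0,0,0.7],0],
    [[0,0,0],0],
    [[0,0,0],0],
  ],
)

```text
time: 15.3
eef_pos: [0.5297, 0.0424, 0.0686]
tool_rot: [3.142, -0.0, 1.283]
ft_force: [0.4, 0.5, -1.0]
grip_width: 0.127
finger_force: 30.0
```

play_rows(
  increments=[
    [[0,0,0.7],0],
    [[0,0,0.7],0],
    [[0,0,0.3],0],
    [[0,0,0],0],
  ],
)

```text
time: 15.7
eef_pos: [0.5298, 0.0424, 0.0676]
tool_rot: [-3.142, 0.0, 1.283]
ft_force: [-3.2, 0.0, 5.1]
grip_width: 0.126
finger_force: 30.0
```

play_rows(
  increments=[
    [[0,0,0],0],
    [[0,0,0],0],
    [[0,0,0],0],
    [[0,0,0],0],
  ],
  jaw=40,
)

```text
time: 16.1
eef_pos: [0.5297, 0.0423, 0.0668]
tool_rot: [3.142, -0.0, 1.283]
ft_force: [0.5, 0.8, 0.1]
grip_width: 0.41
finger_force: 0.0
```

play_rows(
  increments=[
    [[0,0,-10],0],
    [[0,0,-20],0],
    [[0,0,-40],0],
    [[-20,0,-40],0],
    [[-40,0,0],0],
    [[-30,0,0],0],
    [[0,0,0],0],
    [[0,0,0],0],
  ],
  jaw=0,
)

```text
time: 16.9
eef_pos: [0.5042, -0.0441, 0.1774]
tool_rot: [3.141, -0.0, 1.282]
ft_force: [0.5, 0.7, -0.2]
grip_width: 0.004
finger_force: 0.0
```

```bash
python3 - <<'E'
from h import *
c=camera("wrist");o=readout.get_obs();p=o["eef_pos"];print(o["time"],p,o["tool_rot"],o["ft_force"],o["grip_width"])
P=np.array([wproj(c,R.from_euler("z",np.radians(-16.36)).as_matrix()@q+[.5295,.0421,0]) for q in PLATE[0]])
u,v=np.clip(P.min(0)-25,0,300).astype(int);w,h=(P.max(0)+20).astype(int)-[u,v]
# key corner check
Rk=R.from_euler("z",np.radians(253.5)).as_matrix()
S=sil(c,wproj,KEY,.5295,.0421,np.radians(253.5),.058,(u,v,w,h));im=c["image"].copy()
im=cv2.resize(im[v:v+h,u:u+w],None,fx=4,fy=4,interpolation=cv2.INTER_CUBIC)
cn,_=cv2.findContours((cv2.resize(S,None,fx=4,fy=4)>.5).astype(np.uint8),0,2);cv2.drawContours(im,cn,-1,(255,0,0),1)
print(u,v,im.shape);save(dict(image=im[:600,:800]),"w7.png")
E
```

```text
16.95 [ 0.5042416  -0.04355133  0.17716247] [ 3.14129570e+00 -3.83591208e-04  1.28271118e+00] [-0.17881059  0.26790201 -0.37452268] 0.006226922083409398
180 32 (640, 552, 3)
```

View pics/w7.png

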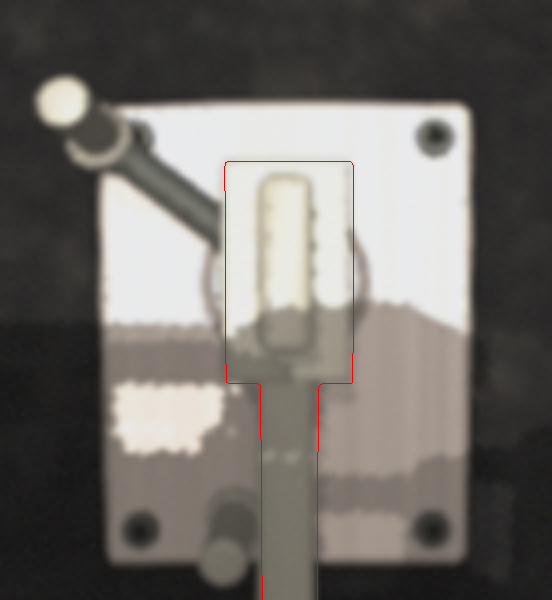

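```bash
python3 -c "
from h import *
plan([.4724,.0814,.177],215.24,17)"
```

```text
16.95 [504.2 -43.6 177.2] 73.49 17
[[[6.5, -3.9, 0.0], np.float64(-8.34)], [[7.0, -2.9, 0.0], np.float64(-8.34)], [[7.4, -1.9, 0.0], np.float64(-8.34)], [[7.5, -0.8, 0.0], np.float64(-8.34)], [[7.6, 0.3, 0.0], np.float64(-8.34)], [[7.4, 1.4, 0.0], np.float64(-8.34)], [[7.2, 2.5, 0.0], np.float64(-8.34)], [[6.7, 3.5, 0.0], np.float64(-8.34)], [[6.1, 4.4, 0.0], np.float64(-8.34)], [[5.4, 5.3, 0.0], np.float64(-8.34)], [[4.6, 6.0, 0.0], np.float64(-8.34)], [[3.7, 6.6, 0.0], np.float64(-8.34)], [[2.7, 7.1, 0.0], np.float64(-8.34)], [[1.6, 7.4, 0.0], np.float64(-8.34)], [[0.5, 7.6, 0.0], np.float64(-8.34)], [[-0.6, 7.6, 0.0], np.float64(-8.34)], [[-1.7, 7.4, 0.0], np.float64(-8.34)]]
```

play_rows(
  increments=[
    [[6.5,-3.9,0],-8.34],
    [[7,-2.9,0],-8.34],
    [[7.4,-1.9,0],-8.34],
    [[7.5,-0.8,0],-8.34],
    [[7.6,0.3,0],-8.34],
    [[7.4,1.4,0],-8.34],
    [[7.2,2.5,0],-8.34],
    [[6.7,3.5,0],-8.34],
  ],
)

```text
time: 17.75
eef_pos: [0.4889, 0.0164, 0.1768]
tool_rot: [3.142, -0.0, 2.455]
ft_force: [-0.3, -0.2, -0.5]
grip_width: 0.006
finger_force: 0.0
```

play_rows(
  increments=[
    [[6.1,4.4,0],-8.34],
    [[5.4,5.3,0],-8.34],
    [[4.6,6,0],-8.34],
    [[3.7,6.6,0],-8.34],
    [[2.7,7.1,0],-8.34],
    [[1.6,7.4,0],-8.34],
    [[0.5,7.6,0],-8.34],
    [[-0.6,7.6,0],-8.34],
  ],
)

```text
time: 18.55
eef_pos: [0.4738, 0.0751, 0.1767]
tool_rot: [3.141, -0.0, -2.663]
ft_force: [-0.6, 0.6, 0.0]
grip_width: 0.002
finger_force: 0.0
```

play_rows(
  increments=[
    [[-1.7,7.4,0],-8.34],
    [[0,0,0],0],
    [[0,0,0],0],
    [[0,0,0],0],
  ],
)

```text
time: 18.95
eef_pos: [0.4722, 0.0811, 0.1769]
tool_rot: [3.142, -0.0, -2.527]
ft_force: [-0.1, -0.2, -0.4]
grip_width: 0.007
finger_force: 0.0
```

```bash
python3 -c "
from h import *
plan([.4724,.0814,.052],215.24,8);o=readout.get_obs();print(o['joints'],o['ft_force'])
s=camera('side');c=camera('wrist');M=R.from_euler('xyz',o['tool_rot']).as_matrix()
im=np.hstack([cv2.resize(s['image'][150:260,220:330],(400,400),interpolation=cv2.INTER_CUBIC),cv2.resize(c['image'][180:384,150:354],(400,400))]);save(dict(image=im),'m8.png')
for x in (-8,8): print(proj(s,o['eef_pos']+M@[x/1000,0,-.012]))
"
```

```text
18.95 [472.2  81.1 176.9] -144.81 8
[[[-0.0, 0.0, 15.6], np.float64(-0.01)], [[-0.0, 0.0, 15.6], np.float64(-0.01)], [[-0.0, 0.0, 15.6], np.float64(-0.01)], [[-0.0, 0.0, 15.6], np.float64(-0.01)], [[-0.0, 0.0, 15.6], np.float64(-0.01)], [[-0.0, 0.0, 15.6], np.float64(-0.01)], [[-0.0, 0.0, 15.6], np.float64(-0.01)], [[-0.0, 0.0, 15.6], np.float64(-0.01)]]
[-6.70989316e-02 -1.49242375e-01  2.00085719e+00 -3.54391620e-05
  1.29005895e+00 -2.25210327e+00] [-0.09249821 -0.15238378 -0.4320879 ]
[283.7126662  183.10829273]
[289.02997546 180.67359188]
```

play_rows(
  increments=[
    [[0,0,16],0],
    [[0,0,16],0],
    [[0,0,16],0],
    [[0,0,16],0],
    [[0,0,16],0],
    [[0,0,16],0],
    [[0,0,16],0],
    [[0,0,13],0],
  ],
)

```text
time: 19.85
eef_pos: [0.472, 0.0807, 0.051]
tool_rot: [3.141, -0.0, -2.527]
ft_force: [-0.5, -0.7, 0.1]
grip_width: 0.004
finger_force: 0.0
```

play_rows(
  increments=[
    [[0,0,0],0],
    [[0,0,0],0],
    [[0,0,0],0],
  ],
)

```text
time: 20.15
eef_pos: [0.473, 0.0809, 0.0528]
tool_rot: [-3.141, 0.001, -2.526]
ft_force: [0.3, 0.1, 0.3]
grip_width: 0.004
finger_force: 0.0
```

```bash
python3 -c "
from h import *
s=camera('side');o=readout.get_obs();print(o['eef_pos'],o['ft_force'])
im=cv2.resize(s['image'][160:260,220:330],(660,600),interpolation=cv2.INTER_CUBIC);save(dict(image=im),'m8.png')
"
```

```text
[0.47298341 0.08088479 0.05280671] [ 0.34356183  0.29093696 -0.35381127]
```

View pics/m8.png

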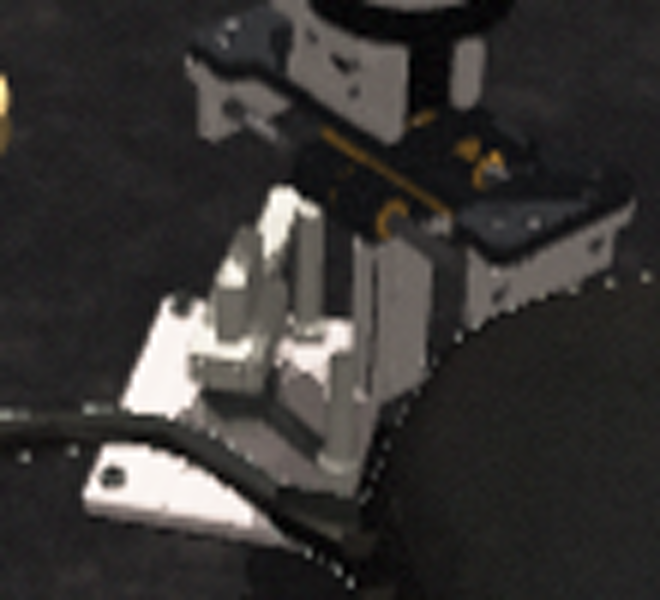

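play_rows(
  increments=[
    [[-4,0,0],0],
    [[-4,0,0],0],
    [[-3.4,0.7,0],3],
    [[-3.4,0.7,0],3],
    [[-3.4,0.7,0],3],
    [[-3.4,0.7,0],3],
    [[-3.4,0.7,0],3],
    [[0,0,0],0],
  ],
)

```text
time: 21.0
eef_pos: [0.4923, 0.0972, 0.0521]
tool_rot: [-3.141, 0.0, -2.787]
ft_force: [1.3, -0.0, -0.2]
grip_width: 0.006
finger_force: 0.0
```

```bash
cat >> h.py <<'E'
def st(D=14,n=1):
    "measured pose in the crank's terms, and tangential/radial push averaged over n readings"
    O=np.array([529.5,42.1]);F=[];T=[]
    for i in range(n):
        o=readout.get_obs();y=o["tool_rot"][2];X=np.array([np.cos(y),np.sin(y)]);Y=np.array([X[1],-X[0]])
        f=o["ft_force"][:2];F.append([f@X,f@Y,o["ft_force"][2]]);r=o["eef_pos"][:2]*1000-O;T.append([r@X,r@Y,o["eef_pos"][2]*1000])
        if n>1: camera("side")
    F=np.array(F);w=np.degrees(y)-90
    print("t",o["time"],"rel tool x,y,z",np.mean(T,0).round(1),"face phi(stand)",round((w+16.36)%360,2),"push",F.mean(0).round(2),"sd",F.std(0).round(2))
E
python3 -c "
from h import *
st(n=4);c=camera('top');
for n in('side','top'):
  c=camera(n)
  for t in ('crank_pin',):
    for x in spotter.find_in(t,c)[:2]: print(n,t,np.round(x['location'],4),x['score'])
"
```

```text
t 21.15 rel tool x,y,z [16.  64.5 52. ] face phi(stand) 126.7 push [-0.04 -0.05 -0.24] sd [0.79 0.5  0.33]
side crank_pin [0.5125 0.1038 0.0467] 0.58
top crank_pin [ 0.6798 -0.2146  0.0262] 0.7
```

play_rows(
  increments=[
    [[-3.6,0.7,0],3],
    [[-3.6,0.7,0],3],
    [[-3.6,0.7,0],3],
    [[-1.7,0.4,0],1.5],
    [[-1.7,0.4,0],1.5],
    [[0,0,0],0],
    [[0,0,0],0],
  ],
)

```text
time: 22.15
eef_pos: [0.5046, 0.1035, 0.0518]
tool_rot: [-3.142, 0.0, -2.997]
ft_force: [-0.1, -1.0, -0.7]
grip_width: 0.004
finger_force: 0.1
```

```bash
python3 -c "
from h import *
st(n=6)"
```

```text
t 22.4 rel tool x,y,z [15.7 64.3 51.9] face phi(stand) 114.65 push [ 0.28  0.08 -0.09] sd [0.6  0.6  0.39]
```

play_rows(
  increments=[
    [[-1.75,0.4,0],1.5],
    [[-1.75,0.4,0],1.5],
    [[-1.75,0.4,0],1.5],
    [[-1.75,0.4,0],1.5],
    [[0,0,0],0],
  ],
)

```text
time: 22.95
eef_pos: [0.5117, 0.1058, 0.0518]
tool_rot: [-3.142, 0.0, -3.103]
ft_force: [-0.2, -0.2, -1.0]
grip_width: 0.005
finger_force: 0.1
```

```bash
python3 -c "
from h import *
st(n=5)"
```

```text
t 23.15 rel tool x,y,z [15.3 64.4 51.9] face phi(stand) 108.64 push [ 0.16  0.18 -0.21] sd [0.26 0.42 0.93]
```

play_rows(
  increments=[
    [[-1.75,0.4,0],1.5],
    [[-1.75,0.4,0],1.5],
    [[-1.75,0.4,0],1.5],
    [[-1.75,0.4,0],1.5],
    [[0,0,0],0],
  ],
)

```text
time: 23.7
eef_pos: [0.5187, 0.1074, 0.0519]
tool_rot: [-3.142, 0.0, 3.076]
ft_force: [-0.6, -0.3, 1.0]
grip_width: 0.007
finger_force: 0.1
```

```bash
python3 -c "
from h import *
st(n=5)"
```

```text
t 23.9 rel tool x,y,z [15.1 64.5 51.9] face phi(stand) 102.64 push [ 0.47 -0.    0.12] sd [0.41 0.24 0.47]
```

play_rows(
  increments=[
    [[-1.7,0.4,0],1.5],
    [[-1.7,0.4,0],1.5],
    [[-1.7,0.4,0],1.5],
    [[0,0,0],0],
  ],
)

```text
time: 24.35
eef_pos: [0.5238, 0.1081, 0.0519]
tool_rot: [-3.142, 0.0, 2.997]
ft_force: [-0.6, 0.7, -0.5]
grip_width: 0.005
finger_force: 0.1
```

```bash
python3 -c "
from h import *
st(n=5)"
```

```text
t 24.55 rel tool x,y,z [15.1 64.6 51.9] face phi(stand) 98.14 push [ 0.32 -0.12 -0.03] sd [0.34 0.79 0.33]
```

play_rows(
  increments=[
    [[-1.7,0.4,0],1.5],
    [[-1.7,0.4,0],1.5],
    [[-1.7,0.4,0],1.5],
    [[0,0,0],0],
  ],
)

```text
time: 25.0
eef_pos: [0.5291, 0.1085, 0.0519]
tool_rot: [-3.142, 0.0, 2.919]
ft_force: [-0.3, -0.4, 0.3]
grip_width: 0.006
finger_force: 0.1
```

```bash
python3 -c "
from h import *
st(n=5)"
```

```text
t 25.2 rel tool x,y,z [15.1 64.6 51.9] face phi(stand) 93.65 push [ 0.37 -0.09 -0.18] sd [0.34 0.26 0.66]
```

play_rows(
  increments=[
    [[-1.7,0.4,0],1.5],
    [[-1.7,0.4,0],1.5],
    [[-1.7,0.4,0],1.5],
    [[0,0,0],0],
  ],
)

```text
time: 25.65
eef_pos: [0.5343, 0.1084, 0.0519]
tool_rot: [-3.142, 0.0, 2.84]
ft_force: [0.5, -0.1, 0.2]
grip_width: 0.006
finger_force: 0.1
```

```bash
python3 -c "
from h import *
st(n=5)
c=camera('side')
for t in('crank_pin','key_grip','jam_nut_top'):
  for x in spotter.find_in(t,c)[:1]: print(t,np.round(x['location'],4),x['score'])"
```

```text
t 25.85 rel tool x,y,z [15.1 64.7 51.9] face phi(stand) 89.15 push [-0.26 -0.14  0.32] sd [0.26 0.26 0.28]
key_grip [0.5531 0.1103 0.0415] 0.31
```

play_rows(
  increments=[
    [[-1.7,0.4,0],1.5],
    [[-1.7,0.4,0],1.5],
    [[-1.7,0.4,0],1.5],
    [[0,0,0],0],
  ],
)

```text
time: 26.5
eef_pos: [0.5395, 0.1078, 0.0518]
tool_rot: [-3.142, 0.0, 2.762]
ft_force: [-1.1, -0.3, -0.1]
grip_width: 0.004
finger_force: 0.2
```

```bash
python3 -c "
from h import *
st(n=5)"
```

```text
t 26.7 rel tool x,y,z [15.1 64.8 51.8] face phi(stand) 84.64 push [ 0.08 -0.23 -0.12] sd [0.56 0.34 0.23]
```

play_rows(
  increments=[
    [[-1.7,0.4,0],1.5],
    [[-1.7,0.4,0],1.5],
    [[-1.7,0.4,0],1.5],
    [[0,0,0],0],
  ],
)

```text
time: 27.15
eef_pos: [0.5447, 0.1069, 0.0519]
tool_rot: [-3.142, 0.0, 2.683]
ft_force: [-0.8, -0.4, -0.0]
grip_width: 0.008
finger_force: 0.2
```

```bash
python3 -c "
from h import *
st(n=5)"
```

```text
t 27.35 rel tool x,y,z [15.1 64.8 51.9] face phi(stand) 80.14 push [ 0.47 -0.13  0.31] sd [0.74 0.45 0.47]
```

play_rows(
  increments=[
    [[-1.7,0.4,0],1.5],
    [[-1.7,0.4,0],1.5],
    [[0,0,0],0],
  ],
)

```text
time: 27.7
eef_pos: [0.548, 0.1061, 0.0519]
tool_rot: [-3.142, 0.0, 2.631]
ft_force: [0.2, 0.3, 0.6]
grip_width: 0.003
finger_force: 0.2
```

```bash
python3 -c "
from h import *
st(n=5)"
```

```text
t 27.9 rel tool x,y,z [15.1 64.9 51.9] face phi(stand) 77.14 push [ 0.02 -0.13  0.05] sd [0.73 0.31 0.72]
```

play_rows(
  increments=[
    [[-1.7,0.4,0],1.5],
    [[-1.7,0.4,0],1.5],
    [[0,0,0],0],
  ],
)

```text
time: 28.25
eef_pos: [0.5514, 0.1051, 0.0518]
tool_rot: [-3.142, 0.0, 2.578]
ft_force: [-0.5, 0.9, 0.7]
grip_width: 0.006
finger_force: 0.2
```

```bash
python3 -c "
from h import *
st(n=5)"
```

```text
t 28.45 rel tool x,y,z [15.1 64.9 51.9] face phi(stand) 74.14 push [ 0.39 -0.01 -0.11] sd [0.71 0.51 0.48]
```

play_rows(
  increments=[
    [[-1.7,0.4,0],1.5],
    [[-1.7,0.4,0],1.5],
    [[0,0,0],0],
  ],
)

```text
time: 28.8
eef_pos: [0.5544, 0.104, 0.0518]
tool_rot: [-3.141, -0.0, 2.526]
ft_force: [-1.1, 1.5, 0.5]
grip_width: 0.003
finger_force: 0.9
```

```bash
python3 -c "
from h import *
st(n=5)"
```

```text
t 29.0 rel tool x,y,z [15.4 65.  51.8] face phi(stand) 71.14 push [1.77 0.24 0.32] sd [0.17 0.39 0.25]
```

play_rows(
  increments=[
    [[-1.15,0.27,0],1],
    [[-1.15,0.27,0],1],
    [[0,0,0],0],
  ],
)

```text
time: 29.35
eef_pos: [0.5568, 0.103, 0.0518]
tool_rot: [-3.142, -0.0, 2.491]
ft_force: [-1.7, 1.9, 0.4]
grip_width: 0.005
finger_force: 1.0
```

```bash
python3 -c "
from h import *
st(n=5)"
```

```text
t 29.55 rel tool x,y,z [15.2 65.  51.8] face phi(stand) 69.14 push [ 1.94 -0.28  0.4 ] sd [0.53 0.49 0.27]
```

play_rows(
  increments=[
    [[-1.15,0.27,0],1],
    [[-1.15,0.27,0],1],
    [[0,0,0],0],
  ],
)

```text
time: 29.9
eef_pos: [0.5589, 0.102, 0.0518]
tool_rot: [-3.142, 0.0, 2.456]
ft_force: [-2.6, 1.4, 0.1]
grip_width: 0.005
finger_force: 0.8
```

```bash
python3 -c "
from h import *
st(n=5)"
```

```text
t 30.1 rel tool x,y,z [15.1 65.  51.8] face phi(stand) 67.14 push [ 1.85 -0.32  0.18] sd [0.86 0.51 0.21]
```

play_rows(
  increments=[
    [[-1.15,0.27,0],1],
    [[-1.15,0.27,0],1],
    [[0,0,0],0],
  ],
)

```text
time: 30.45
eef_pos: [0.561, 0.101, 0.0518]
tool_rot: [-3.142, 0.0, 2.422]
ft_force: [-1.1, 0.5, -0.1]
grip_width: 0.003
finger_force: 0.8
```

```bash
python3 -c "
from h import *
st(n=5)"
```

```text
t 30.65 rel tool x,y,z [15.1 65.1 51.9] face phi(stand) 65.14 push [ 1.47 -0.08 -0.24] sd [0.22 0.29 0.32]
```

play_rows(
  increments=[
    [[-1.15,0.27,0],1],
    [[-1.15,0.27,0],1],
    [[0,0,0],0],
  ],
)

```text
time: 31.0
eef_pos: [0.5629, 0.1, 0.0518]
tool_rot: [-3.141, -0.001, 2.387]
ft_force: [-2.9, 1.9, 0.4]
grip_width: 0.002
finger_force: 1.3
```

```bash
python3 -c "
from h import *
st(n=5)"
```

```text
t 31.2 rel tool x,y,z [15.3 65.1 51.8] face phi(stand) 63.14 push [ 3.12 -0.43  0.53] sd [0.32 0.38 0.64]
```

play_rows(
  increments=[
    [[-1.15,0.27,0],1],
    [[-1.15,0.27,0],1],
    [[0,0,0],0],
  ],
)

```text
time: 31.55
eef_pos: [0.5646, 0.0991, 0.0517]
tool_rot: [-3.141, -0.002, 2.351]
ft_force: [-4.1, 3.4, 1.2]
grip_width: 0.004
finger_force: 2.5
```

```bash
python3 -c "
from h import *
st(n=5)"
```

```text
t 31.75 rel tool x,y,z [15.9 65.1 51.7] face phi(stand) 61.1 push [ 5.47 -0.22  1.07] sd [0.22 0.31 0.44]
```

play_rows(
  increments=[
    [[-1.15,0.27,0],1],
    [[-1.15,0.27,0],1],
    [[-1.15,0.27,0],1],
    [[0,0,0],0],
    [[0,0,0],0],
  ],
)

```text
time: 32.3
eef_pos: [0.5667, 0.0981, 0.0515]
tool_rot: [-3.141, -0.004, 2.299]
ft_force: [-5.9, 6.2, 2.2]
grip_width: 0.007
finger_force: 4.1
```

```bash
python3 -c "
from h import *
st(n=6)"
```

```text
t 32.55 rel tool x,y,z [17.  65.  51.5] face phi(stand) 58.09 push [ 8.72 -0.28  2.02] sd [0.29 0.28 0.19]
```

play_rows(
  increments=[
    [[-1.1,0,0],0],
    [[-1.1,0,0],0],
    [[-0.6,0,0],0],
    [[0,0,0],0],
    [[0,0,0],0],
  ],
)

```text
time: 33.1
eef_pos: [0.5681, 0.0968, 0.0515]
tool_rot: [-3.141, -0.006, 2.299]
ft_force: [-7.2, 8.8, 3.9]
grip_width: 0.005
finger_force: 5.5
```

```bash
python3 -c "
from h import *
st(n=6)"
```

```text
t 33.35 rel tool x,y,z [15.1 65.2 51.4] face phi(stand) 58.09 push [11.66  0.48  3.52] sd [0.35 0.16 0.46]
```

play_rows(
  increments=[
    [[-0.4,0,0],0],
    [[0,0,0],0],
    [[0,0,0],0],
    [[0,0,0],0],
    [[0,0,0],0],
  ],
)

```text
time: 33.9
eef_pos: [0.5683, 0.0966, 0.0514]
tool_rot: [-3.141, -0.006, 2.299]
ft_force: [-7.2, 9.5, 3.8]
grip_width: 0.008
finger_force: 5.7
```

```bash
python3 -c "
from h import *
st(n=6)"
```

```text
t 34.15 rel tool x,y,z [14.9 65.2 51.4] face phi(stand) 58.09 push [11.68  0.77  3.89] sd [0.38 0.4  0.41]
```

play_rows(
  increments=[
    [[1.5,0,0],0],
    [[3,0,0],0],
    [[5,0,0],0],
    [[8,0,0],0],
    [[8,0,0],0],
    [[0,0,0],0],
  ],
)

```text
time: 34.8
eef_pos: [0.553, 0.1139, 0.052]
tool_rot: [3.141, 0.001, 2.301]
ft_force: [0.1, 0.5, 0.4]
grip_width: 0.003
finger_force: 0.0
```

```bash
python3 -c "
from h import *
st(n=4)"
```

```text
t 34.95 rel tool x,y,z [37.4 65.4 52.1] face phi(stand) 58.14 push [-0.26  0.27  0.31] sd [0.36 0.2  0.24]
```

play_rows(
  increments=[
    [[0,0,-20],0],
    [[0,0,-40],0],
    [[0,0,-50],0],
    [[0,0,-50],0],
    [[0,0,-40],0],
    [[0,0,0],0],
    [[0,0,0],0],
  ],
)

```text
time: 35.7
eef_pos: [0.5538, 0.1132, 0.2528]
tool_rot: [3.14, 0.002, 2.3]
ft_force: [0.4, -0.5, -1.3]
grip_width: 0.004
finger_force: 0.0
```

```bash
python3 -c "
from h import *
st()
for n in('side','wrist','top'):
  c=camera(n)
  for t in('screw_head','key_grip','key_tip','crank_pin','stop_pin','timer','tape_roll','vial','marker'):
    for x in spotter.find_in(t,c)[:1]: print(n,t,np.round(x['location'],3),round(x['score'],2))
  if n=='side':
    best=fit(c,proj,KEY,(.5295,.0421,np.radians(245)),(245,190,60,45),z=.058,lo=60,hi=120);print(best[0],best[1:3])"
```

```text
t 35.7 rel tool x,y,z [ 36.9  65.4 252.8] face phi(stand) 58.12 push [-0.62 -0.07 -1.28] sd [0. 0. 0.]
side screw_head [0.552 0.064 0.045] 0.61
side key_grip [0.527 0.054 0.075] 0.61
side crank_pin [0.566 0.092 0.041] 0.63
side stop_pin [0.521 0.044 0.008] 0.92
side timer [ 0.383 -0.097  0.011] 0.75
side tape_roll [ 0.679 -0.189  0.013] 0.56
side vial [ 0.382 -0.093  0.008] 0.62
[0.53362771 0.04210796 4.31966197] (np.float64(703.5041782006921), 744.8977345251827)
wrist screw_head [0.57  0.087 0.04 ] 0.89
wrist key_grip [0.52  0.039 0.078] 0.57
wrist key_tip [0.523 0.041 0.075] 0.6
wrist crank_pin [0.567 0.087 0.045] 0.73
wrist stop_pin [0.513 0.043 0.01 ] 0.68
wrist timer [ 0.383 -0.101  0.013] 0.89
wrist vial [0.711 0.147 0.056] 0.98
wrist marker [0.382 0.176 0.014] 0.8
top screw_head [0.571 0.078 0.042] 0.54
top key_grip [0.521 0.027 0.074] 0.68
top key_tip [0.522 0.019 0.077] 0.7
top crank_pin [0.571 0.084 0.043] 0.56
top tape_roll [ 0.68  -0.214  0.024] 0.72
top vial [0.715 0.142 0.055] 0.6
top marker [0.386 0.176 0.015] 0.81
```

```bash
python3 -c "
from h import *
print(ticket.job_done())"
```

```text
the job is handed in; nothing more can be done
None
```

Job handed in at about 36 s: the key is home on the tang with its arm on the +x side of the stop pin. The nut was tightened to an average of 11.7 N at the crank pin and then released. The networks still find the timer, tape, vial and marker in place. I viewed 11 pictures, one over the limit of 10.

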